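# Peel the top tray off a clinging stack and hold it over the light pad

### The arm

A 6-joint arm with a two-finger parallel gripper is mounted at the origin on a cart in front of the work surface, level with it; the furniture and walls round the work are solid. World frame = base frame: x ahead of the robot, y to its left, z up, the work surface at z = 0. Lengths are in m, angles in rad, forces in N, time in s.
With the tool pointing down it reaches from about 0.35 to 0.775 m from the base axis. Payload 7.3 kg.
Tool frame: the origin (TCP) lies at the centre of the arm's flange, where the gripper is bolted on; the fingertips stand 178 mm ahead of it and the grasp point (between the pads) lies 159 mm ahead of it; z points along the fingers, y is the line along which they close (so a half turn about z gives the same grasp; the last joint's range is limited). The gripper opens to 92 mm and grips with 3 to 60 N. Pads are 19 mm wide; open, the fingers measure 130 mm over their backs; the gripper's body (75 mm by 190 mm) begins 47 mm behind the grasp point.
Start: joints at [1.01, 0.342, 1.524, -0, 1.275, -0.146], TCP at [0.212, 0.48, 0.405] pointing down, gripper open.
Joint ranges: [-2.53, 2.53], [-0.77, 2.02], [0.04, 2.7], [-1, 4.14], [0.28, 2.66], [-3.11, 3.11]. Speed limits (rad/s): [2.57, 2.57, 3.14, 3.14, 3.14, 3.14].

### API

Orientations are given as [roll, pitch, yaw] about the fixed x, y, z axes, in that order (R = Rz(yaw) Ry(pitch) Rx(roll)).
In Python, from cell import robot, job, read_camera gives the robot as it stands (robot), with the cameras as plain functions and the job (job).
- The arm moves only by the tool drive_effector, called as name(argument=value, ...) on one line, values as JSON. Schema: {"type":"object","properties":{"ticks":{"type":"array","items":{"type":"object","properties":{"d":{"type":"array","items":{"type":"number"},"minItems":3,"maxItems":3},"rotvec":{"type":"array","items":{"type":"number"},"minItems":3,"maxItems":3}},"additionalProperties":false},"minItems":1,"maxItems":8},"finger_gap":{"type":"number"},"squeeze":{"type":"number"},"only":{"type":"string"},"quiet":{"type":"boolean"},"lines":{"type":"string"}},"required":["ticks"],"additionalProperties":false}. ticks is a list of rows, 1 to 8 of them, each an object with the fields d (a list: dx, dy, dz in m), rotvec (a list: a rotation vector rx, ry, rz in rad); a field left out counts as zero; each row shifts and turns the commanded pose from where the row before left it, along the tool's axes as they then stand; what a row does not reach is not made up. A row lasts 1/12 s, in which the tool goes at most 0.0417 m and 0.125 rad, less where a joint would pass 70% of its speed; a pose out of reach is approached as far as the arm can. finger_gap is the finger opening in m, set as the call begins (left out keeps the last). The fingers move at their own pace and stop on an object; squeeze is the grip in N (left out, the last holds). Time passes only in rows, so rows that do not move let the fingers close. The tool returns the time, the measured TCP pose, the force, the opening and the grip force at its end. only (a regular expression) keeps the lines of the reply that match it, lines (a string "A,B") keeps lines A to B, and quiet returns only ok. Input that does not fit is refused with a message, and nothing moves.
- robot.observe(): the state, without advancing time (a new reading comes with each control period).
- read_camera(name): name is "side" or "top"; returns a dict with "image" (384x512x3 uint8, red, green, blue), "fx", "fy", "cx", "cy" (pixels), "k1" (the pictures are not rectified: a ray, as slopes to the right and down, at radius r is drawn at 1 + k1 r^2 times it, then the intrinsics apply), "pose" (4x4, takes a point from camera to world coordinates). Camera axes: x right, y down, z forward; pixel columns grow to the right and rows downward; lengths in m; the calibration is good to about 2 mm. A picture is of the moment at which its call begins. There is no depth.
- job.hand_in(): hands the job in; it is judged then, once.
The state is a dict: "time": time; "qpos": joint angles; "qvel": joint speeds; "joint_efforts": joint torques, N m; "tool_pos": TCP position; "tool_rot": TCP orientation; "contact_force": force on the tool from outside, world axes, zero at the start; "torque": the same for the moment, N m; "opening": finger opening in m; "grip_force": force on a finger pad.
Only numpy, scipy, OpenCV 4.12 (cv2) and the standard library are available. Lean on these libraries where they do the work, as an engineer would, in place of code of your own. Each camera call takes 0.05 s, during which the arm holds its last target. There are 200 camera calls.

### The job

The white formed trays in the nested stack cling together in their caddy. Press the nozzle cap of the antistatic spray bottle behind the stack right down and let it spring back up; then take the top tray by the upright tab on its corner and peel it off by raising that corner first, so that the opposite corner leaves the stack last and the rest of the stack stays where it is. Hold the tray up level over the middle of the light pad in front (the nearer of the two on the bench), some 10 to 20 cm above it, and finish while still holding it there; leave everything else alone.

Things in the scene. Friction and masses are not known exactly. Their poses are not given: they have to be found in the camera images.
- tray_stack: The lower trays, five nested white plastic trays in a dark steel caddy, all one loose body of about 0.6 kg: foot plate 140 x 140 x 6 mm; tray rims 130 (its x) x 100 (its y) mm, uppermost 55 mm above the bench. On each long (y) side stand two posts with a black sprung ear, 45 mm either side of the middle, out to 68 mm, ear tops 68 mm above the bench. Origin: centre of its underside, z up.
- top_tray: The top tray, loose, 0.07 kg: rim 130 (x) x 100 (y) x 3 mm, 22 to 25 mm above its underside. Origin: centre of its underside, axes as the stack's; nested, 36 mm above the bench. Four sprung ears near its corners cling to its rim: each holds 2 to 3 N over some 4 mm. Pulled straight up it mostly takes the stack along; tilted about the far corner it comes free bit by bit.
- tab (a point): Grip point of the tab, an upright white plate at the top tray's -x, +y corner: 8 mm thick, 26 mm long along the diagonal from there to the far corner, 40 mm high above the rim. The point is 52 mm above the tray's underside, 13 mm below the tab's top, 66 mm from the tray's centre towards the corner. The plate's thin way is level, square to the diagonal.
- far_corner (a point): The top tray's corner across from the tab (+x, -y), underside of the rim: 65 and 50 mm from the tray's centre, 22 mm above its underside. The tray is to tilt about this corner as it is peeled. Axes as the tray's.
- nozzle_cap (a joint): Travel of the spray bottle's sprung cap, m: 0 up, 0.007 fully down. It springs back; starts to move at 1.5 N, fully down takes 5 N.
- cap_top (a point): Centre of the flat round top of the nozzle cap, 32 mm across, 149 mm above the bench when up. The cap is on an aluminium bottle 54 mm across, fixed to the bench by a square 84 mm foot; its nozzle points towards the stack. z up; the cap moves straight down.
- light_pad: The light pad at the front of the bench (another lies out of reach at the back): flat, black with a dark frame, fixed on the bench, 263 (x) x 236 (y) x 12 mm. Origin at the centre of its underside, z up.
- oil_bottle: Bystander: small amber bottle with a black cap, 31 mm across, 67 mm high, loose. Origin under its centre.
- tape_roll: Bystander: roll of tape lying flat, 66 mm across, 18 mm high, loose. Origin under its centre.
- jar_bl: Bystander: low white jar with a wide blue lid, 63 mm across, 39 mm high, loose. Origin under its centre.

How it is judged:
By the outcome, as a careful person would: the job done as asked, in the order asked, and still so for the second after the job is handed in, while the arm keeps its last pose, push and grip.
It also fails if it takes over 58 s, if anything falls off the work surface, if the arm or the gripper's body presses on something with over 40 N, if the wrist force passes 120 N, or if a joint passes its speed limit or range.

## Working session

There is one attempt and no reset: what is moved stays moved. The work goes in short steps, Python scripts to look and compute and a tool call to move; the robot and the scene stay as the last step left them, time stands still between calls to the robot, and variables do not carry over. Pictures are saved under pics/ and viewed, at most 12 in all, crops included, and the job is handed in when it is done.

```bash
ls; mkdir -p pics
```

Run:
```python
from cell import robot, job, read_camera
import cv2,numpy as np
np.set_printoptions(precision=4,suppress=True)
for n in ("top","side"):
    c=read_camera(n); cv2.imwrite(f"pics/{n}0.png",c["image"][:,:,::-1])
    print(n,c["fx"],c["fy"],c["cx"],c["cy"],c["k1"]);print(np.array(c["pose"]))
print(robot.observe())
```

```text
cell.py
pics
top 455.4322474536323 455.4322474536323 252.85294038871334 186.4303884259197 -0.18745131443889732
[[ 0.0189 -0.9945  0.1026  0.418 ]
 [-0.9996 -0.0208 -0.0181 -0.009 ]
 [ 0.0201 -0.1023 -0.9946  1.1745]
 [ 0.      0.      0.      1.    ]]
side 391.4785859156229 391.4785859156229 249.42737892342723 191.49024386392963 0.005735832322170085
[[-0.9581 -0.1516  0.2432  0.3386]
 [-0.2856  0.575  -0.7667  0.6363]
 [-0.0237 -0.804  -0.5941  0.6303]
 [ 0.      0.      0.      1.    ]]
{'time': 0.1, 'qpos': array([ 1.01  ,  0.3426,  1.5249,  0.    ,  1.2754, -0.146 ]), 'qvel': array([ 0.0003, -0.0013, -0.002 ,  0.0006, -0.0004, -0.0008]), 'joint_efforts': array([  0.0027, -43.2   , -24.4697,   0.072 ,   0.0525,  -0.0001]), 'tool_pos': array([0.2115, 0.4804, 0.4041]), 'tool_rot': array([-3.1403, -0.0002,  2.7268]), 'contact_force': array([-0.036 ,  0.1796, -0.2207]), 'torque': array([ 0.0003,  0.0045, -0.0203]), 'grip_force': 0.0, 'opening': 0.0920174767298052}
```

View pics/top0.png

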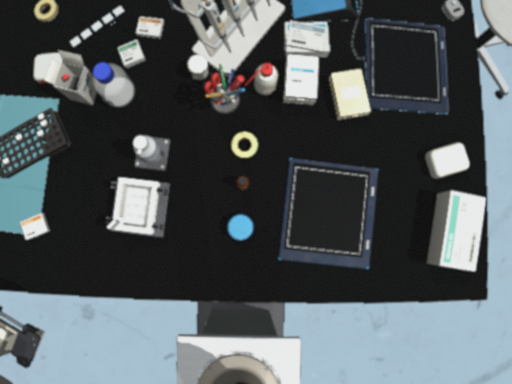

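View pics/side0.png

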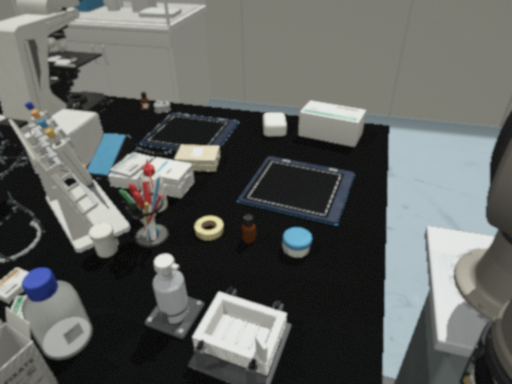

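Top view: stack at about (139,207), spray bottle at (148,150), front pad at (330,213). The side view shows the same layout, with a tab near (262,350). I'll zoom in on the stack and bottle.

Create h.py:
```python
import numpy as np,cv2
from cell import robot, job, read_camera
np.set_printoptions(precision=4,suppress=True)
def ray(c,u,v):
    x,y=(u-c["cx"])/c["fx"],(v-c["cy"])/c["fy"]
    p=cv2.undistortPoints(np.array([[[u,v]]],float),np.array([[c["fx"],0,c["cx"]],[0,c["fy"],c["cy"]],[0,0,1]]),np.array([c["k1"],0,0,0]))[0,0]
    T=np.array(c["pose"]); return T[:3,3],T[:3,:3]@np.array([p[0],p[1],1])
def onz(c,u,v,z):
    o,d=ray(c,u,v); return o+d*(z-o[2])/d[2]
def proj(c,P):
    T=np.array(c["pose"]); q=T[:3,:3].T@(np.array(P)-T[:3,3]); x,y=q[:2]/q[2]; s=1+c["k1"]*(x*x+y*y)
    return np.array([c["fx"]*x*s+c["cx"],c["fy"]*y*s+c["cy"]])
def two(a,ua,b,ub):
    o1,d1=ray(a,*ua);o2,d2=ray(b,*ub)
    s=np.linalg.lstsq(np.c_[d1,-d2],o2-o1,rcond=None)[0]
    p,q=o1+d1*s[0],o2+d2*s[1]; return (p+q)/2,np.linalg.norm(p-q)
```

Run:
```python
import cv2,numpy as np
t=cv2.imread("pics/top0.png")[125:250,95:185]; s=cv2.imread("pics/side0.png")[245:384,140:300]
t=cv2.resize(t,None,fx=4.8,fy=4.8,interpolation=cv2.INTER_CUBIC)
cv2.imwrite("pics/tz.png",t)
cv2.imwrite("pics/sz.png",cv2.resize(s,None,fx=4,fy=4,interpolation=cv2.INTER_CUBIC))
```

```text
(no output)
```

View pics/tz.png

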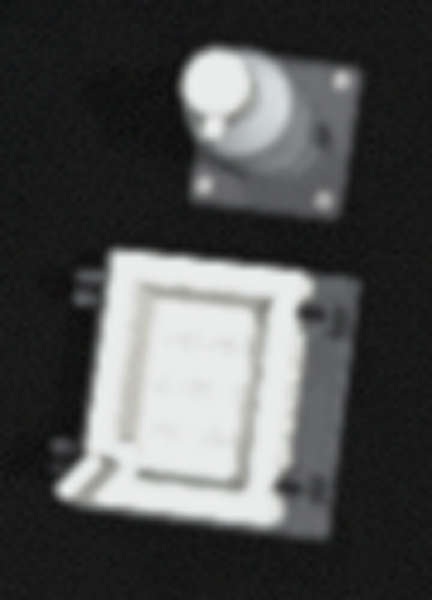

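View pics/sz.png

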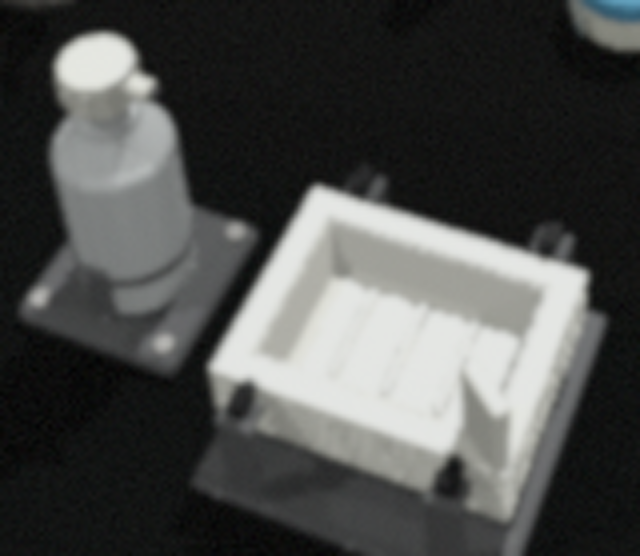

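Zoomed views: cap at top-zoom (218,82) and side-zoom (97,65). The rim corners are visible in both, and the tab is at the near-left corner in the top view, which is −x,+y.

Run:
```python
from h import *
t=read_camera("top");s=read_camera("side")
ft=lambda u,v:((u+.5)/4.8-.5+95,(v+.5)/4.8-.5+125)
fs=lambda u,v:((u+.5)/4-.5+140,(v+.5)/4-.5+245)
print("cap",two(t,ft(218,82),s,fs(97,65)),onz(t,*ft(218,82),.149),onz(s,*fs(97,65),.149))
feet=[(342,80),(203,185),(324,201)]
print("foot",[onz(t,*ft(*f),.008) for f in feet])
T=[onz(t,*ft(*p),.061)[:2] for p in [(113,250),(312,275),(278,525)]]
S=[onz(s,*fs(*p),.061)[:2] for p in [(212,370),(318,186),(588,270),(508,518)]]
print("T ++,+-,--",T);print("S ++,+-,--,-+",S)
for n,c in(("t",(T[0]+T[2])/2),("s",(S[0]+S[2])/2),("s2",(S[1]+S[3])/2)):print(n,c)
ang=lambda d:np.degrees(np.arctan2(d[1],d[0]))
print("yaw",ang(T[1]-T[2]),ang(T[0]-T[1])-90,ang(S[1]-S[2]),ang(S[0]-S[3]),ang(S[0]-S[1])-90)
print("len",[np.linalg.norm(a) for a in (T[1]-T[2],T[0]-T[1],S[1]-S[2],S[0]-S[3],S[0]-S[1])])
# pad by contour of blue-ish frame
im=t["image"].astype(int); m=((im[:,:,2]-im[:,:,0])>12).astype(np.uint8); m[:, :270]=0;m[:,390:]=0;m[:150]=0;m[275:]=0
r=cv2.minAreaRect(np.argwhere(m)[:,::-1].astype(np.float32)); print(r, onz(t,*r[0],.012)); 
b=[onz(t,*q,.012)[:2] for q in cv2.boxPoints(r)];print(b,[np.linalg.norm(b[i]-b[i-1]) for i in range(4)])
```

```text
cap (array([0.6225, 0.2356, 0.1438]), np.float64(0.0014814342724529328)) [0.6221 0.2347 0.149 ] [0.6187 0.2398 0.149 ]
foot [array([0.6523, 0.1996, 0.008 ]), array([0.5931, 0.2736, 0.008 ]), array([0.5855, 0.2065, 0.008 ])]
T ++,+-,-- [array([0.5503, 0.3069]), array([0.5393, 0.2014]), array([0.4107, 0.2143])]
S ++,+-,--,-+ [array([0.5471, 0.3088]), array([0.5377, 0.2088]), array([0.4098, 0.2202]), array([0.4152, 0.3361])]
t [0.4805 0.2606]
s [0.4784 0.2645]
s2 [0.4765 0.2724]
yaw -5.741426939315061 -5.916447175119401 -5.112434037227999 -11.678926427831568 -5.318665991638113
len [np.float64(0.12927196242905883), np.float64(0.1060615209777703), np.float64(0.1284749786282204), np.float64(0.13462657377537518), np.float64(0.10047452361266997)]
((328.901611328125, 213.376708984375), (93.6466064453125, 104.04051971435547), 6.40435266494751) [ 0.4723 -0.2272  0.012 ]
[array([ 0.3517, -0.0939]), array([ 0.618 , -0.1202]), array([ 0.5968, -0.3674]), array([ 0.3267, -0.3356])] [np.float64(0.24301846901356394), np.float64(0.26757191922152324), np.float64(0.2480482008526294), np.float64(0.27190513702285707)]
```

drive_effector(ticks=[{"d": [-0.038,-0.0045,0]},{"d": [-0.038,-0.0045,0]},{"d": [-0.038,-0.0045,0]},{"d": [-0.038,-0.0045,0]},{"d": [-0.038,-0.0045,0]},{"d": [-0.038,-0.0045,0]}], finger_gap=0, squeeze=20)

```text
time: 0.7
tool_pos: [0.4107, 0.3627, 0.4047]
tool_rot: [-3.142, -0.0, 2.727]
contact_force: [0.9, 1.1, -0.2]
opening: 0.0562
grip_force: 0.0
```

drive_effector(ticks=[{"d": [-0.038,-0.0045,0]},{"d": [-0.038,-0.0045,0]},{"d": [-0.038,-0.0045,0]},{"d": [-0.038,-0.0045,0]},{"d": [-0.038,-0.0045,0]},{"d": [-0.038,-0.0045,0]},{},{}])

```text
time: 1.37
tool_pos: [0.6086, 0.2457, 0.4033]
tool_rot: [-3.141, -0.001, 2.724]
contact_force: [-0.2, 0.8, -0.1]
opening: 0.0033
grip_force: 0.0
```

Run:
```python
from h import *
t=read_camera("top");s=read_camera("side")
st=robot.observe();p=st["tool_pos"];y=st["tool_rot"][2];print(p,st["tool_rot"])
d=np.array([.6215,.237])-p[:2];print(d@[np.cos(y),np.sin(y)],d@[np.sin(y),-np.cos(y)])
ft=lambda u,v:((u+.5)/4.8-.5+95,(v+.5)/4.8-.5+125)
fs=lambda u,v:((u+.5)/4-.5+140,(v+.5)/4-.5+245)
print("tab top top",onz(t,*ft(85,475),.101),"side",onz(s,*fs(485,385),.101))
```

```text
[0.6067 0.2475 0.4043] [-3.1411 -0.0012  2.7267]
-0.017760171850408416 -0.0036782874698952756
tab top top [0.4328 0.3047 0.101 ] side [0.431  0.3099 0.101 ]
```

drive_effector(ticks=[{"d": [-0.018,-0.0035,0]},{"d": [0,0,0.025]},{"d": [0,0,0.025]},{"d": [0,0,0.015]},{},{}])

```text
time: 1.97
tool_pos: [0.6213, 0.238, 0.3398]
tool_rot: [-3.141, -0.001, 2.728]
contact_force: [-0.6, 0.7, -0.2]
opening: 0.0003
grip_force: 0.0
```

Run:
```python
from h import *
for n in("top","side"):
    c=read_camera(n);im=c["image"][:,:,::-1]
    u,v=proj(c,[.6215,.237,.149]).astype(int)
    im=im[max(v-60,0):v+60,max(u-60,0):u+60];cv2.imwrite(f"pics/c{n}.png",cv2.resize(im,(400,400)))
a,b=cv2.imread("pics/ctop.png"),cv2.imread("pics/cside.png");cv2.imwrite("pics/cap1.png",np.hstack([a,b]))
```

```text
(no output)
```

View pics/cap1.png

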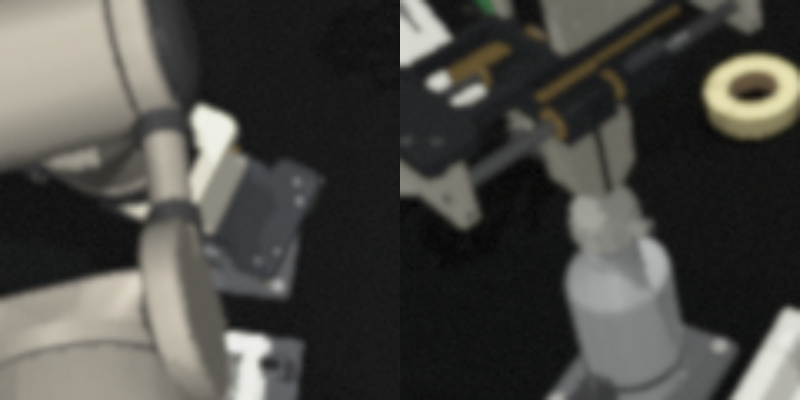

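Fingertips are right above the cap (right half, about (605,185)), so I'm pressing.

drive_effector(ticks=[{"d": [0,0,0.006]},{"d": [0,0,0.005]},{"d": [0,0,0.003]},{"d": [0,0,0.001]},{},{}])

```text
time: 2.57
tool_pos: [0.6222, 0.2369, 0.3251]
tool_rot: [3.141, 0.0, 2.727]
contact_force: [-0.6, 0.2, 2.9]
opening: 0.0003
grip_force: 1.2
```

drive_effector(ticks=[{"d": [0,0,0.002]},{"d": [0,0,0.001]},{}])

```text
time: 2.82
tool_pos: [0.6222, 0.2369, 0.3219]
tool_rot: [3.141, 0.0, 2.727]
contact_force: [-0.9, 0.8, 3.6]
opening: 0.0009
grip_force: 2.0
```

drive_effector(ticks=[{"d": [0,0,0.001]},{"d": [0,0,0.001]},{}])

```text
time: 3.07
tool_pos: [0.6222, 0.2369, 0.3203]
tool_rot: [3.141, 0.0, 2.727]
contact_force: [-0.1, 0.4, 5.8]
opening: 0.0008
grip_force: 2.9
```

drive_effector(ticks=[{"d": [0,0,0.001]},{"d": [0,0,0.0005]},{},{}])

```text
time: 3.4
tool_pos: [0.6221, 0.2369, 0.3202]
tool_rot: [3.14, 0.001, 2.727]
contact_force: [-3.9, 0.1, 11.6]
opening: 0.0003
grip_force: 6.3
```

Bottomed out: 11.6 N with no further travel. I'll release and go above the tab.

drive_effector(ticks=[{"d": [0,0,-0.01]},{"d": [0,0,-0.02]},{"d": [0,0,-0.03]},{"d": [0,0,-0.025]},{"d": [0.035,-0.002,0]},{"d": [0.035,-0.002,0]},{"d": [0.035,-0.002,0]},{"d": [0.035,-0.002,0]}], finger_gap=0.05)

```text
time: 4.07
tool_pos: [0.4894, 0.2859, 0.4027]
tool_rot: [-3.141, -0.0, 2.726]
contact_force: [-0.4, 1.1, -0.3]
opening: 0.0476
grip_force: 0.0
```

drive_effector(ticks=[{"d": [0.035,-0.002,0]},{"d": [0.03,-0.002,0]},{"rotvec": [0,0,0.113]},{"rotvec": [0,0,0.113]},{"rotvec": [0,0,0.112]},{},{}])

```text
time: 4.65
tool_pos: [0.4298, 0.3084, 0.4029]
tool_rot: [-3.141, 0.0, 2.392]
contact_force: [0.5, 0.8, -0.1]
opening: 0.05
grip_force: 0.0
```

Run:
```python
from h import *
st=robot.observe();p=st["tool_pos"];y=st["tool_rot"][2];print(p,st["tool_rot"],st["qpos"])
d=np.array([.431,.3075])-p[:2];print(d@[np.cos(y),np.sin(y)],d@[np.sin(y),-np.cos(y)])
```

```text
[0.4298 0.3084 0.4029] [-3.1409  0.      2.3921] [ 0.4775  0.3509  1.516  -0.0003  1.2753 -0.3437]
-0.00146136632682056 0.00019840979179715945
```

drive_effector(ticks=[{"d": [-0.0015,0,0.03]},{"d": [0,0,0.03]},{"d": [0,0,0.03]},{"d": [0,0,0.015]},{},{}])

```text
time: 5.15
tool_pos: [0.431, 0.3073, 0.2978]
tool_rot: [-3.14, -0.001, 2.391]
contact_force: [-0.4, -0.0, 1.9]
opening: 0.0499
grip_force: 0.0
```

Run:
```python
from h import *
for n in("top","side"):
    c=read_camera(n);im=c["image"][:,:,::-1]
    u,v=proj(c,[.431,.3075,.1]).astype(int)
    v0,u0=min(max(v-60,0),264),max(u-60,0)
    print(n,u0,v0);im=im[v0:v0+120,u0:u0+120];cv2.imwrite(f"pics/c{n}.png",cv2.resize(im,(400,400),interpolation=cv2.INTER_CUBIC))
a,b=cv2.imread("pics/ctop.png"),cv2.imread("pics/cside.png");cv2.imwrite("pics/tab1.png",np.hstack([a,b]))
```

```text
top 51 164
side 201 264
```

View pics/tab1.png

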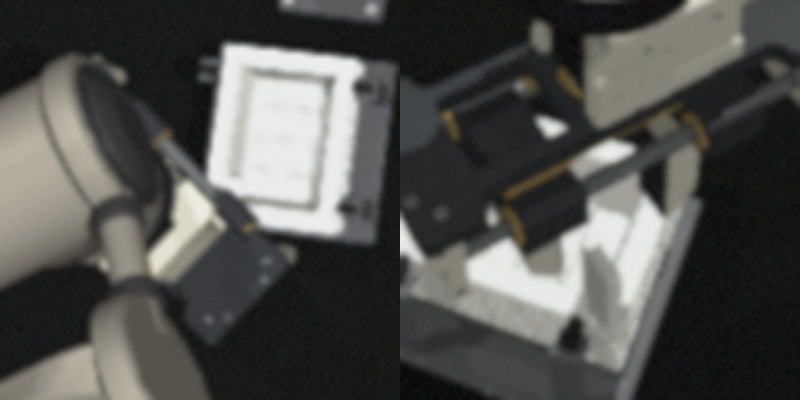

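The side half shows the tab (about (600,260)) between the open fingers, at (545,260) and (685,205). I'm descending.

drive_effector(ticks=[{"d": [0,0,0.015]},{"d": [0,0,0.015]},{"d": [0,0,0.01]},{"d": [0,0,0.005]},{},{}])

```text
time: 5.75
tool_pos: [0.4311, 0.3076, 0.2539]
tool_rot: [3.141, 0.0, 2.389]
contact_force: [-0.1, -0.5, 0.4]
opening: 0.0498
grip_force: 0.0
```

Run:
```python
from h import *
c=read_camera("side");im=c["image"][:,:,::-1]
im=im[264:384,201:321];cv2.imwrite("pics/tab2.png",cv2.resize(im,(600,600),interpolation=cv2.INTER_CUBIC))
```

```text
(no output)
```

View pics/tab2.png

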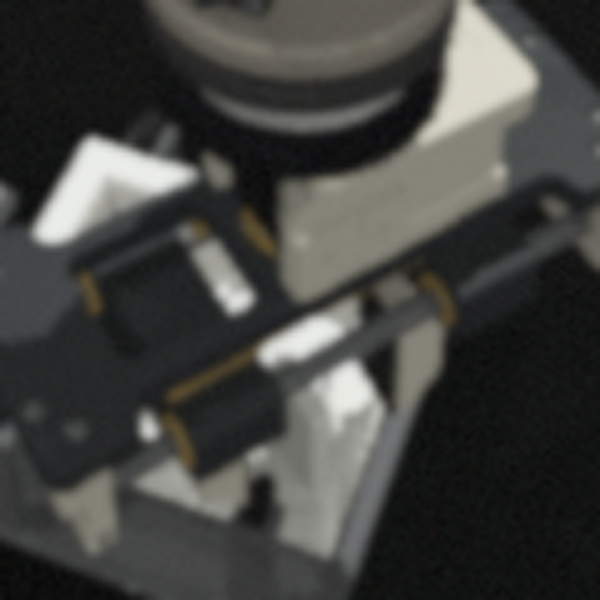

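Fingers at about (230,480) and (415,360) straddle the tab at (320,420). I'll close gently first.

drive_effector(ticks=[{},{},{},{},{},{},{},{}], finger_gap=0, squeeze=5)

```text
time: 6.47
tool_pos: [0.431, 0.3076, 0.2533]
tool_rot: [3.141, 0.0, 2.389]
contact_force: [0.4, 0.9, 0.2]
opening: 0.0081
grip_force: 5.0
```

drive_effector(ticks=[{},{},{}], finger_gap=0, squeeze=55)

```text
time: 6.72
tool_pos: [0.431, 0.3076, 0.2534]
tool_rot: [3.141, 0.0, 2.389]
contact_force: [0.3, 2.2, 0.0]
opening: 0.0076
grip_force: 55.0
```

drive_effector(ticks=[{"d": [-0.0039,0,-0.003],"rotvec": [0,0.02,0]},{"d": [-0.0039,0,-0.003],"rotvec": [0,0.02,0]},{}])

```text
time: 6.97
tool_pos: [0.437, 0.302, 0.2595]
tool_rot: [3.141, -0.041, 2.388]
contact_force: [-0.1, 3.5, 1.9]
opening: 0.0077
grip_force: 55.0
```

drive_effector(ticks=[{"d": [-0.0039,0,-0.003],"rotvec": [0,0.02,0]},{"d": [-0.0039,0,-0.003],"rotvec": [0,0.02,0]},{}])

```text
time: 7.22
tool_pos: [0.4429, 0.2961, 0.265]
tool_rot: [-3.142, -0.082, 2.388]
contact_force: [-0.2, 2.7, -1.7]
opening: 0.0076
grip_force: 55.0
```

drive_effector(ticks=[{"d": [-0.0039,0,-0.003],"rotvec": [0,0.02,0]},{"d": [-0.0039,0,-0.003],"rotvec": [0,0.02,0]},{"d": [-0.0039,0,-0.003],"rotvec": [0,0.02,0]},{}])

```text
time: 7.55
tool_pos: [0.4525, 0.2874, 0.273]
tool_rot: [3.141, -0.141, 2.388]
contact_force: [0.6, 2.2, 0.2]
opening: 0.0078
grip_force: 55.0
```

drive_effector(ticks=[{"d": [-0.0039,0,-0.003],"rotvec": [0,0.02,0]},{"d": [-0.0039,0,-0.003],"rotvec": [0,0.02,0]},{"d": [-0.0039,0,-0.003],"rotvec": [0,0.02,0]},{}])

```text
time: 7.88
tool_pos: [0.4621, 0.2785, 0.2802]
tool_rot: [3.14, -0.201, 2.388]
contact_force: [0.2, 1.8, 1.5]
opening: 0.0078
grip_force: 55.0
```

```bash
python3 - <<'E'
from h import *
c=read_camera("side");im=c["image"][:,:,::-1]
im=im[204:384,121:321];cv2.imwrite("pics/peel.png",cv2.resize(im,(660,594),interpolation=cv2.INTER_CUBIC))
E
```

```text
(no output)
```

View pics/peel.png

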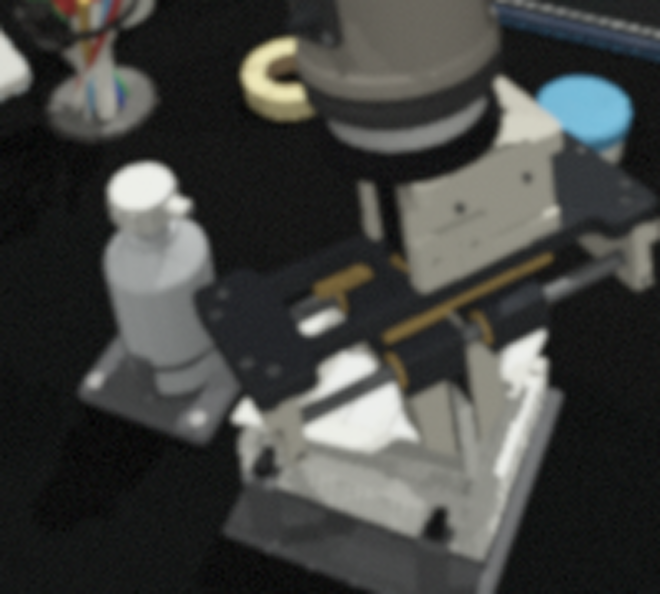

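The tray corner is lifting (grey gap near (400,450)), the stack is in place and the cap is back up. Continuing the tilt, then lifting straight up.

drive_effector(ticks=[{"d": [-0.0039,0,-0.003],"rotvec": [0,0.02,0]},{"d": [-0.0039,0,-0.003],"rotvec": [0,0.02,0]},{"d": [-0.0039,0,-0.003],"rotvec": [0,0.02,0]},{"d": [-0.0039,0,-0.003],"rotvec": [0,0.02,0]},{"d": [-0.0039,0,-0.003],"rotvec": [0,0.02,0]},{"d": [-0.0039,0,-0.003],"rotvec": [0,0.02,0]},{}])

```text
time: 8.52
tool_pos: [0.4819, 0.2598, 0.2916]
tool_rot: [3.14, -0.321, 2.388]
contact_force: [1.1, 1.4, 1.3]
opening: 0.0077
grip_force: 55.0
```

drive_effector(ticks=[{"d": [0.001,0,-0.003]},{"d": [0.001,0,-0.003]},{"d": [0.001,0,-0.003]},{"d": [0.001,0,-0.003]},{"d": [0.001,0,-0.003]},{"d": [0.001,0,-0.003]},{}])

```text
time: 9.1
tool_pos: [0.4809, 0.2607, 0.311]
tool_rot: [3.14, -0.319, 2.389]
contact_force: [0.6, -0.1, 0.2]
opening: 0.0079
grip_force: 55.0
```

drive_effector(ticks=[{"d": [0.003,0,-0.009]},{"d": [0.004,0,-0.012]},{"d": [0.006,0,-0.018]},{"d": [0.006,0,-0.018]},{"d": [0.006,0,-0.018]},{}])

```text
time: 9.6
tool_pos: [0.4811, 0.2609, 0.3935]
tool_rot: [3.135, -0.317, 2.391]
contact_force: [-0.2, -0.0, -0.5]
opening: 0.0081
grip_force: 55.0
```

```bash
python3 - <<'E'
from h import *
c=read_camera("side");im=c["image"][:,:,::-1]
im=im[154:384,101:351];cv2.imwrite("pics/peel2.png",cv2.resize(im,(650,598),interpolation=cv2.INTER_CUBIC))
E
```

```text
(no output)
```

View pics/peel2.png

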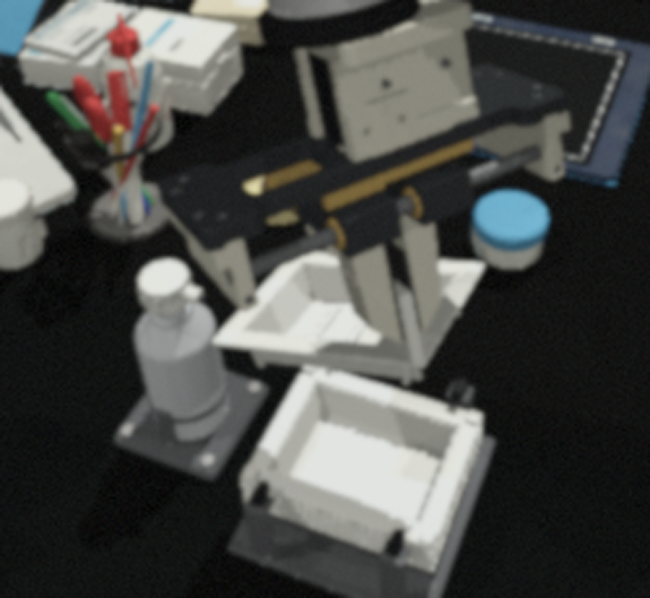

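The tray is free and the stack and bystanders are in place. Leveling about the grasp point.

drive_effector(ticks=[{"d": [0.0127,0,0.0005],"rotvec": [0,-0.08,0]},{"d": [0.0127,0,0.0005],"rotvec": [0,-0.08,0]},{"d": [0.0127,0,0.0005],"rotvec": [0,-0.08,0]},{"d": [0.0127,0,0.0005],"rotvec": [0,-0.08,0]},{},{}])

```text
time: 10.15
tool_pos: [0.4436, 0.2953, 0.3967]
tool_rot: [-3.14, -0.002, 2.391]
contact_force: [0.4, -0.3, -1.1]
opening: 0.0076
grip_force: 55.0
```

Run:
```python
from h import *
st=robot.observe();p=st["tool_pos"];y=st["tool_rot"][2];print(p,st["tool_rot"],st["qpos"])
d=np.array([.4723-.0482,-.2272+.0451])-p[:2];print(d,d@[np.cos(y),np.sin(y)],d@[np.sin(y),-np.cos(y)])
```

```text
[0.4436 0.2953 0.3967] [-3.1403 -0.0025  2.3911] [ 0.443   0.3635  1.515   0.0019  1.2653 -0.3778]
[-0.0195 -0.4774] -0.3113601018215196 -0.36245642384318677
```

drive_effector(ticks=[{"d": [-0.006,-0.007,0]},{"d": [-0.011,-0.013,0]},{"d": [-0.015,-0.0175,0]},{"d": [-0.015,-0.0175,0]},{"d": [-0.015,-0.0175,0]},{"d": [-0.015,-0.0175,0]},{"d": [-0.015,-0.0175,0]},{"d": [-0.015,-0.0175,0]}])

```text
time: 10.82
tool_pos: [0.437, 0.128, 0.3969]
tool_rot: [-3.141, -0.002, 2.387]
contact_force: [0.1, 0.3, -0.9]
opening: 0.0074
grip_force: 55.0
```

drive_effector(ticks=[{"d": [-0.015,-0.0175,0]},{"d": [-0.015,-0.0175,0]},{"d": [-0.015,-0.0175,0]},{"d": [-0.015,-0.0175,0]},{"d": [-0.015,-0.0175,0]},{"d": [-0.015,-0.0175,0]},{"d": [-0.015,-0.0175,0]},{"d": [-0.015,-0.0175,0]}])

```text
time: 11.48
tool_pos: [0.4282, -0.0562, 0.397]
tool_rot: [3.141, -0.002, 2.387]
contact_force: [1.1, -0.2, -0.8]
opening: 0.0074
grip_force: 55.0
```

drive_effector(ticks=[{"d": [-0.015,-0.0175,0]},{"d": [-0.015,-0.0175,0.006]},{"d": [-0.015,-0.0175,0.006]},{"d": [-0.012,-0.015,0.006]},{"d": [-0.008,-0.01,0.004]},{},{}])

```text
time: 12.07
tool_pos: [0.4226, -0.1561, 0.3748]
tool_rot: [3.141, -0.002, 2.385]
contact_force: [0.8, 0.1, -0.9]
opening: 0.0075
grip_force: 55.0
```

Run:
```python
from h import *
st=robot.observe();p=st["tool_pos"];y=st["tool_rot"][2];print(p,st["tool_rot"],st["qpos"])
d=np.array([.4723-.0482,-.2272+.0451])-p[:2];print(d,d@[np.cos(y),np.sin(y)],d@[np.sin(y),-np.cos(y)])
s=read_camera("side");t=read_camera("top")
cv2.imwrite("pics/end.png",cv2.resize(np.vstack([t["image"][100:300,100:450],s["image"][100:300,100:450]])[:,:,::-1],(525,600)))
```

```text
[ 0.4226 -0.1561  0.3748] [ 3.141  -0.0023  2.3854] [-0.5246  0.2361  1.7638  0.0012  1.1438 -1.3397]
[ 0.0015 -0.026 ] -0.018915473137302175 -0.017876468276794257
```

View pics/end.png

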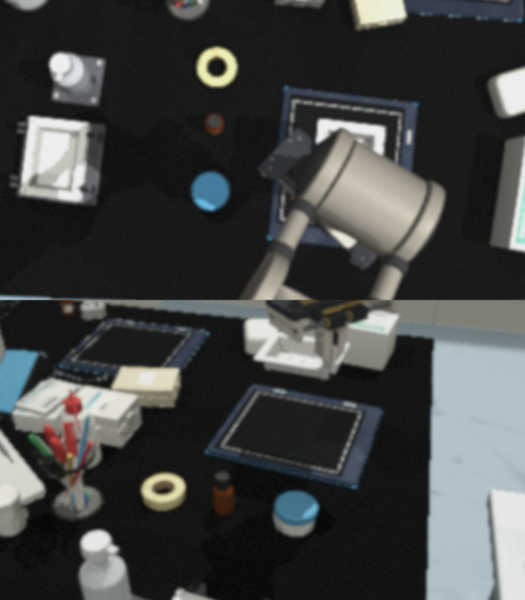

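Stack unmoved and tray held over the pad in both halves of the picture. 26 mm still to go.

drive_effector(ticks=[{"d": [-0.006,-0.006,0]},{"d": [-0.007,-0.006,0]},{"d": [-0.006,-0.006,0]},{},{},{},{}])

```text
time: 12.75
tool_pos: [0.4247, -0.1807, 0.3753]
tool_rot: [3.141, -0.0, 2.389]
contact_force: [0.3, 0.5, -1.3]
opening: 0.0073
grip_force: 55.0
```

Run:
```python
from h import *
st=robot.observe();print(st["tool_pos"],st["tool_rot"])
s=read_camera("side");t=read_camera("top")
a=cv2.resize(t["image"][165:265,280:380],(400,400),interpolation=cv2.INTER_CUBIC);b=cv2.resize(s["image"][85:185,235:335],(400,400),interpolation=cv2.INTER_CUBIC)
# overlay expected rim-top corners (level tray hanging from measured grasp)
p=st["tool_pos"];y=st["tool_rot"][2]-np.radians(142.43)
c0=p[:2]-.066*np.array([np.cos(st["tool_rot"][2]),np.sin(st["tool_rot"][2])]);zr=p[2]-.2533+.061
R=np.array([[np.cos(y),-np.sin(y)],[np.sin(y),np.cos(y)]]);print(c0,"rim z",zr,"underside over pad",zr-.025-.012)
for lx,ly in((65,50),(65,-50),(-65,-50),(-65,50)):
    P=np.r_[c0+R@np.array([lx,ly])/1000,zr]
    for im,c,o in((a,t,(280,165)),(b,s,(235,85))):
        q=((proj(c,P)-o+.5)*4).astype(int);cv2.circle(im,(int(q[0]),int(q[1])),4,(255,0,0),1)
cv2.imwrite("pics/end2.png",np.hstack([a,b])[:,:,::-1])
```

```text
[ 0.4247 -0.1807  0.3753] [ 3.1415 -0.0003  2.3889]
[ 0.4729 -0.2258] rim z 0.18296045038036235 underside over pad 0.14596045038036234
```

View pics/end2.png

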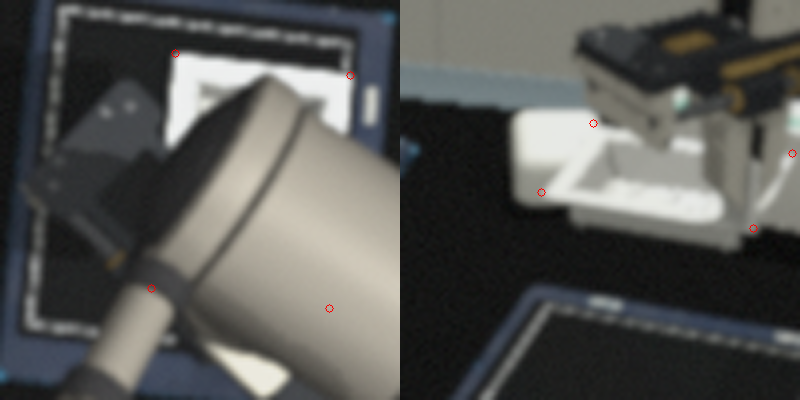

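The predicted level-rim corners match the image: top half (175,53) and (350,75), side half (541,192) and (593,123). The tray is level and centred, about 146 mm over the pad.

```bash
python3 -c "
from cell import robot, job, read_camera
print(job.hand_in())"
```

```text
the job is handed in; nothing more can be done
None
```

The job is handed in: I pressed the nozzle cap fully down and it sprang back. Then I peeled the top tray off from its tab corner with no visible shift of the stack; it is now held level about 15 cm above the middle of the front light pad.

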